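# Load the drilled wax blank on the milling fixture

## Task

Load the wax block that has the drilled hole onto the aluminium milling fixture: long side against the steel fence, hole end towards the end of the T-slot where the locating pin stands, and slide it gently along the fence until the hole drops over the pin and the block lies flat and fully home on the plate. Then swing the cam lever round until the cam bears snugly on the block and let go; wax bruises, so never press it on anything with more than about 20 N, and leave the other things on the bench where they are.

Things in the scene. Friction and masses are not known exactly. Their poses are not given: they have to be found in the camera images.
- blank_center (a point): Blue wax block, 37 (its x) by 92 (its y) by 38 mm high (z), about 0.12 kg, with an upright hole 11 mm in diameter right through it: mid-width, 22 mm from its centre on its +y side (24 mm from that end). This point is the block's centre, 19 mm above its underside. Lies flat on the bench at the start. The only wax block with a hole.
- fixture: Aluminium plate bolted down, 160 (its x) by 170 (its y) by 18 mm high; origin at the centre of its underside, z up: upper face at z = 18 mm. A steel fence 14 mm high, 150 mm long along y, stands on it; the face that the block is slid along looks to -x, at x = 45 mm. A T-slot 10 mm wide runs along y at x = 26 mm; in its +y half stands the locating pin.
- pin_middle (a point): Middle of the pin's range, level with its top: fixture x = 26.2, y = 22 mm, 6 mm above the plate; axes as the fixture's. The rigid steel pin (8 mm thick, 6 mm high, bevelled top) sits on a T-nut locked up to 11 mm either way of this point along fixture y; where is not measured. 18.8 mm from the fence, it suits the hole when the block touches the fence.
- cam (a joint): Angle of the rubber-tyred eccentric cam and its lever: 0 open (starts 0 to 0.4), growing clockwise from above as it closes. With the block at the fence it meets the block's other long side at about 1.7 rad, then rises 7 mm per rad; the tyre yields 1 mm for 5 N. Turns stiffly (0.12 N m, up to 2 N at the handle), stays where left. Some 2 to 3 N more at the handle is snug.
- clamp: The steel cam clamp on the plate; origin at the cam's pivot, on the plate's upper face at fixture x = -10 mm, y = 0; axes as the fixture's. Cam and lever reach 13 mm above the plate, the handle 45 mm.
- handle (a point): The upright black round handle at the end of the cam lever, 16 mm in diameter, 60 mm from the pivot, from 4 to 45 mm above the plate's upper face; this point is on its axis, half-way up (24.5 mm above the plate).
- spare: Plain wax block without a hole, 37 by 92 by 24 mm high; origin at the centre of its underside. Not needed.
- wax_bar: Round wax bar standing on end, 28 mm in diameter, 55 mm high; origin at the centre of its underside. Not needed.
- brush: White nylon bench brush lying along its y, about 195 mm long, 34 mm wide, 31 mm high; origin on the bench near its middle. Not needed.
- saucer: White ceramic saucer, 124 mm in diameter, 18 mm high; origin under its centre. Not needed.
- file_holder: Aluminium file holder, 50 by 110 by 45 mm, with six needle files standing in it up to 150 mm high; origin at the centre of its underside. Not needed.
- caliper: Caliper lying flat, 210 mm long along its y; origin on the bench near its middle. Not needed.
Things that resemble listed ones, but are neither listed nor needed, are in the scene too. What is shaped like the fixture but turquoise is not meant.

How it is judged:
On the way:
1. the block lies flat on the plate with its hole over the pin and its long side at the fence, the cam still clear of it (z of blank_center in the frame of fixture below 0.0385 m and x of blank_center in the frame of fixture above 0.0235 m and y of blank_center in the frame of fixture between -0.0135 and 0.0135 m and angle between blank_center's own z axis and vertical below 0.04 rad and value of joint cam below 1.4 rad), for 0.2 s.
At the end, for the whole second after the job is handed in: The drilled block lies flat on the plate (within 1.5 mm), its hole over the pin, its long side on the fence (within 2 mm, 0.04 rad), its middle within 13 mm of the plate's; the cam bears on it with 2 to 25 N; all at rest and let go (z of blank_center in the frame of fixture between 0.0355 and 0.0385 m and x of blank_center in the frame of fixture between 0.0245 and 0.0285 m and y of blank_center in the frame of fixture between -0.0135 and 0.0135 m and angle between the y axis of blank_center and the y axis of fixture, either way round below 0.04 rad and angle between blank_center's own z axis and vertical below 0.03 rad and contact force between clamp and blank above 2 N and linear speed of blank below 0.01 m/s); the robot touches nothing.
It fails at once if the wax block is pressed against plate, pin or fence with more than 25 N (contact force between blank and fixture above 25 N).
It fails at once if the cam is pressed on the block with more than 25 N (contact force between blank and clamp above 25 N).
It fails at once if another thing on the bench is shifted by more than 30 mm (distance of any of spare, wax_bar, brush, saucer, file_holder, caliper from where it was at the start of the episode above 0.03 m).
It also fails if it takes over 72 s, if anything falls off the work surface, if the arm or the gripper's body presses on something with over 40 N, if the wrist force passes 120 N, or if a joint passes its speed limit or range.

## Robot

A 6-joint arm with a two-finger parallel gripper is mounted at the origin on the work surface. World frame = base frame: x ahead of the robot, y to its left, z up, the work surface at z = 0. Lengths are in m, angles in rad, forces in N, time in s.
With the tool pointing down it reaches from about 0.35 to 0.725 m from the base axis. Payload 4.3 kg.
Tool frame: the origin (TCP) lies midway between the tips of the shut fingers; the grasp point (between the pads) lies 19 mm behind it; y points along the fingers, x is the direction in which the jaws open and shut, and the axes are right-handed (so a half turn about y gives the same grasp; the last joint's range is limited). The gripper opens to 85 mm and grips with 20 to 120 N. Pads are 22 mm wide; open, the fingers measure 114 mm over their backs; the gripper's body (76 mm by 85 mm) begins 54 mm behind the grasp point. The pads swing forward as they close: fully open they stand 13 mm farther back than shut.
Start: joints at [-1.304, 0.377, 0.081, 1.274, 0, 1.46], TCP at [0.212, -0.535, 0.231] pointing down, gripper open.
Joint ranges: [-2.72, 2.72], [-0.84, 1.66], [-1.02, 1.22], [-1.77, 2.12], [-1.37, 1.28], [-3.14, 3.14]. Speed limits (rad/s): [2.57, 2.57, 3.14, 3.14, 3.14, 3.14].

## Interface

Orientations are given as [roll, pitch, yaw] about the fixed x, y, z axes, in that order (R = Rz(yaw) Ry(pitch) Rx(roll)).
In Python, from station import manip, cams, ticket gives the robot as it stands. The module is installed in compiled form; this text tells all that it offers.
- The arm moves only by the shell command python3 -m creep 'ROWS' [OPENING] [FORCE]. ROWS is JSON, a list of rows, each an object with "delta_pos": the shift along the tool's x, y, z in m, a list of three; "rotation": the turn, a rotation vector about the tool's x, y, z in units of 10 degrees (1.0 is 10 degrees), a list of three. A call has 1 to 20 rows; each row shifts and turns the commanded pose from where the row before left it, along the tool's axes as they then stand; what a row does not reach is not made up. A row lasts 1/8 s, in which the tool goes at most 62.5 mm and 10.7 degrees, less where a joint would pass 70% of its speed; a pose out of reach is approached as far as the arm can. A call is refused whole if a number of a shift passes 0.0625 or a number of a turn 1, either way. A call with a gripper value outside its range is refused whole. OPENING is the closure, from 0 (fully open) to 1 (shut), set as the call begins (- or left out, the last holds). The fingers move at their own pace and stop on an object; FORCE is the grip in N (left out, the last holds). Time passes only in rows, so rows that do not move let the fingers close. It gives the time, the measured TCP pose, the force and the opening at its end, in the units of the state.
- manip.get_state(): the state, without advancing time (a new reading comes with each control period).
- cams.camera(name): name is "side" or "top"; returns a dict with "pixels" (400x640x3 uint8, red, green, blue), "fx", "fy", "cx", "cy" (pixels), "dist" ([k1, k2, p1, p2, k3] as OpenCV has them; the pictures are not rectified), "T" (4x4, takes a point from camera to world coordinates). Camera axes: x right, y down, z forward; pixel columns grow to the right and rows downward; lengths in m; the calibration is good to about 2 mm. A picture is of the moment at which its call begins. There is no depth.
- ticket.job_done(): hands the job in, once; it reports no verdict.
Trained networks look in a picture, given as the dict that the camera call returned (one of the last four; its "shot" number tells which), for a name from the list of things; names that differ only in an ending like _2 or _b are one class to them, and where a whole thing is asked for, a point or a joint stands for the part that bears it (a point fixed in the world has none). Each returns a list of dicts, best first, with "score" (0 to 1); they miss things now and then, are a little off and sometimes report something else, mostly with a low value. They report only what shows in the picture. A call takes as long as a camera call. They do not tell look-alikes from the thing itself.
- cams.trace(picture, name): "pixels" (400x640 bool, what is visible of it) and "xy" ([column, row] in pixels, amid what is visible of it).
The state is a dict: "time": time; "q": joint angles; "qvel": joint speeds; "effort": joint torques, N m; "tool_pos": TCP position; "tcp_rot": TCP orientation; "contact_force": force on the tool from outside, world axes, zero at the start; "ft_torque": the same for the moment, N m; "width": finger opening in m.
Only numpy, scipy, OpenCV 4.12 (cv2) and the standard library are available. Lean on these libraries where they do the work, as an engineer would, in place of code of your own. Each camera call takes 0.05 s, during which the arm holds its last target.

## Working session

There is one attempt and no reset: what is moved stays moved. The work goes in short steps, Python scripts to look and compute and a shell command to move; the robot and the scene stay as the last step left them, time stands still between calls to the robot, and variables do not carry over. Pictures are saved under pics/ and viewed, and the job is handed in when it is done.

```bash
mkdir -p pics; ls; python3 - <<'E'
from station import manip, cams, ticket
import cv2, numpy as np
s=manip.get_state()
for k,v in s.items(): print(k,np.round(v,4))
for n in("side","top"):
    c=cams.camera(n); cv2.imwrite(f"pics/{n}0.png",c["pixels"][:,:,::-1])
    print(n,c["fx"],c["fy"],c["cx"],c["cy"],c["dist"],np.round(c["T"],4).tolist())
    for t in("blank_center","fixture","handle","clamp","spare","wax_bar","brush","saucer","file_holder","caliper"):
        print(t,[(round(float(d["score"]),2),np.round(d["xy"],1).tolist(),int(d["pixels"].sum())) for d in cams.trace(c,t)])
E
```

```text
pics
time 0.0
q [-1.3043  0.3781  0.0796  1.2744 -0.      1.4605]
qvel [ 0.0006 -0.0011  0.0003 -0.0005  0.0004 -0.0023]
effort [-7.00000e-04 -4.63607e+01  2.69873e+01  2.06000e-02 -3.00000e-04
 -0.00000e+00]
tool_pos [ 0.2114 -0.534   0.2303]
tcp_rot [-1.5706  0.002  -1.194 ]
contact_force [-0.5096 -1.071  -0.4643]
ft_torque [ 0.0589 -0.0561 -0.022 ]
width 0.085
side 462.3497059793348 462.3497059793348 319.7557249968487 201.1823795688088 [-0.09526644  0.          0.          0.          0.        ] [[-0.9445, -0.1762, 0.2773, 0.2467], [-0.3285, 0.5198, -0.7886, 0.8547], [-0.0052, -0.8359, -0.5488, 0.6871], [0.0, 0.0, 0.0, 1.0]]
blank_center [(0.6, [343.6, 169.3], 396)]
fixture [(0.67, [314.6, 250.1], 3478), (0.61, [217.4, 231.0], 3102)]
handle [(0.7, [313.9, 250.9], 3456), (0.55, [329.5, 236.2], 321)]
clamp [(0.6, [328.8, 236.9], 299)]
spare [(0.73, [294.5, 169.8], 335)]
wax_bar [(0.52, [260.5, 190.3], 195)]
brush [(0.64, [323.8, 326.0], 1371), (0.62, [262.6, 191.0], 207)]
saucer [(0.87, [350.4, 147.0], 515)]
file_holder [(0.96, [198.9, 311.3], 2423)]
caliper [(0.78, [417.2, 171.3], 339)]
top 363.91012611936554 363.91012611936554 323.2502238036603 199.63793543420937 [-0.01885124  0.          0.          0.          0.        ] [[0.015, -0.983, 0.1832, 0.3913], [-0.9999, -0.0139, 0.0075, -0.0359], [-0.0048, -0.1833, -0.9831, 0.9313], [0.0, 0.0, 0.0, 1.0]]
blank_center [(0.79, [421.5, 196.5], 608)]
fixture [(0.76, [284.0, 117.5], 3596), (0.56, [283.5, 206.5], 3904)]
handle [(0.69, [289.6, 219.4], 210)]
clamp [(0.52, [288.5, 214.2], 247), (0.44, [423.5, 194.8], 709)]
spare [(0.93, [412.3, 141.6], 586)]
wax_bar [(0.47, [354.4, 130.6], 157)]
brush [(0.58, [194.5, 246.1], 836)]
saucer [(0.61, [487.1, 184.6], 1707)]
file_holder [(0.62, [176.3, 153.0], 1274)]
caliper [(0.66, [461.9, 275.1], 1003)]
```

View pics/side0.png

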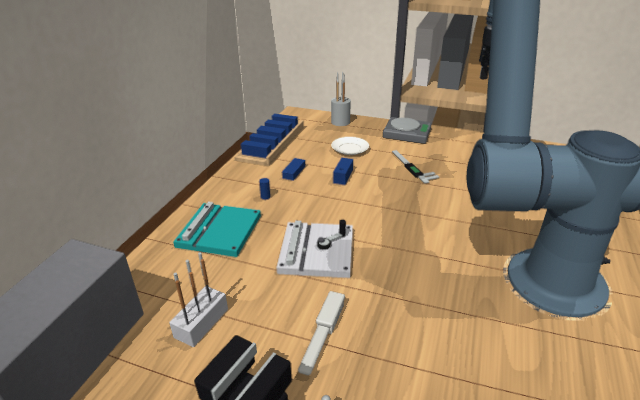

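View pics/top0.png

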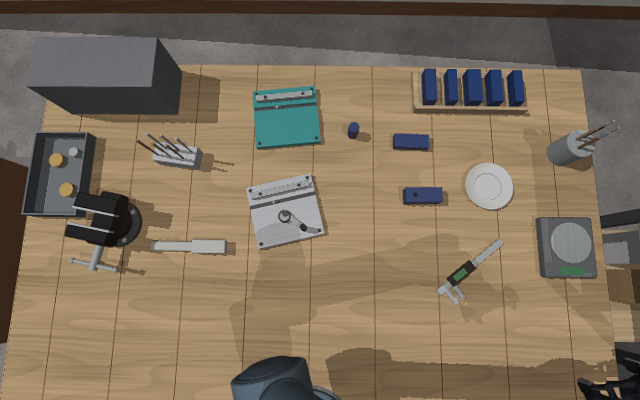

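```bash
python3 - <<'E'
import cv2
a=cv2.imread("pics/top0.png")
c=a[150:270,220:340]; d=a[120:240,370:490]
import numpy as np
cv2.imwrite("pics/topcrop.png",np.hstack([cv2.resize(x,None,fx=3.3,fy=3.3,interpolation=2) for x in(c,d)]))
a=cv2.imread("pics/side0.png")
cv2.imwrite("pics/sidecrop.png",cv2.resize(a[140:310,220:400],None,fx=3.5,fy=3.5,interpolation=2))
E
```

```text
(no output)
```

View pics/topcrop.png

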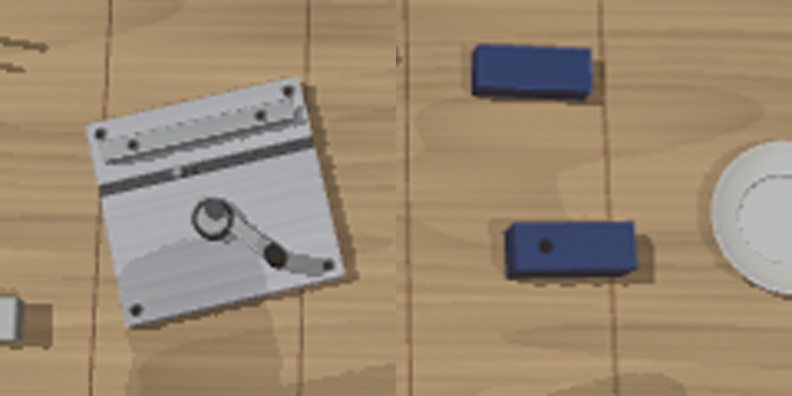

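View pics/sidecrop.png

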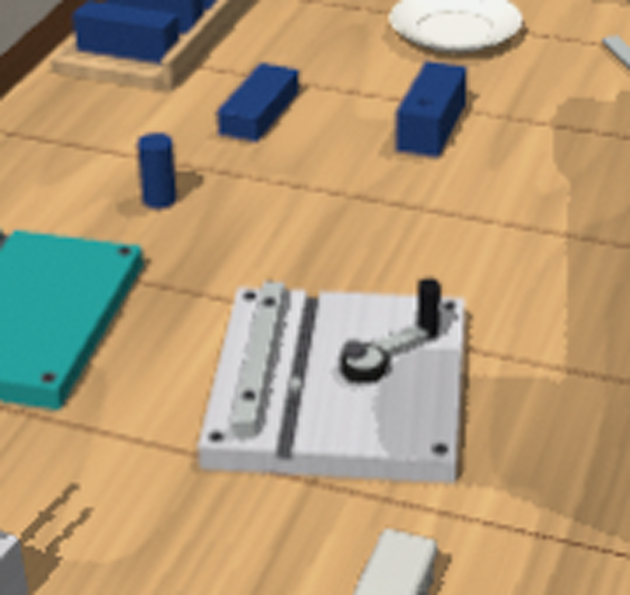

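```bash
cat > h.py <<'E'
import cv2, numpy as np
from scipy.optimize import minimize, least_squares
def proj(c,P):
    M=np.linalg.inv(c["T"]); r,_=cv2.Rodrigues(M[:3,:3])
    K=np.array([[c["fx"],0,c["cx"]],[0,c["fy"],c["cy"]],[0,0,1]])
    return cv2.projectPoints(np.asarray(P,float).reshape(-1,3),r,M[:3,3],K,np.array(c["dist"]))[0].reshape(-1,2)
def ray(c,uv):
    K=np.array([[c["fx"],0,c["cx"]],[0,c["fy"],c["cy"]],[0,0,1]])
    p=cv2.undistortPoints(np.array(uv,float).reshape(-1,1,2),K,np.array(c["dist"])).reshape(-1,2)
    d=np.c_[p,np.ones(len(p))]@c["T"][:3,:3].T
    return c["T"][:3,3],d
def onplane(c,uv,z):
    o,d=ray(c,uv); return o+d*((z-o[2])/d[:,2])[:,None]
def W(p,P,z0=0):
    x,y,a=p; P=np.asarray(P,float); R=np.array([[np.cos(a),-np.sin(a),0],[np.sin(a),np.cos(a),0],[0,0,1]])
    return P@R.T+[x,y,z0]
def box(lx,ly,h):
    return [(sx*lx/2,sy*ly/2,z) for sx in(-1,1) for sy in(-1,1) for z in(0,h)]
def softmask(c,P,s=8,roi=None):
    x0,y0,x1,y1=roi
    hp=cv2.convexHull(proj(c,P).astype(np.float32)).reshape(-1,2)
    im=np.zeros(((y1-y0)*s,(x1-x0)*s),np.uint8)
    q=((hp+0.5-[x0,y0])*s-0.5)
    cv2.fillConvexPoly(im,np.round(q*16).astype(np.int32),255,shift=4)
    return cv2.resize(im,(x1-x0,y1-y0),interpolation=cv2.INTER_AREA)/255.
def fit(views,pts,p0,z0=0):
    # views: list of (cam, mask)
    L=[]
    for c,m in views:
        ys,xs=np.nonzero(m); roi=(xs.min()-12,ys.min()-12,xs.max()+13,ys.max()+13)
        L.append((c,m[roi[1]:roi[3],roi[0]:roi[2]].astype(float),roi))
    def f(p):
        return sum(np.abs(softmask(c,W(p,pts,z0),8,r)-m).sum() for c,m,r in L)
    best=None
    for da in(0,.1,-.1):
        q=np.array(p0)+[0,0,da]
        r=minimize(f,q,method="Nelder-Mead",options=dict(initial_simplex=q+np.array([[0,0,0],[.01,0,0],[0,.01,0],[0,0,.08]]),xatol=1e-5,fatol=.05,maxiter=300))
        if best is None or r.fun<best.fun: best=r
    return best.x,best.fun
E
cat > m1.py <<'E'
from station import manip, cams
from h import *
C={n:cams.camera(n) for n in("top","side")}
def hull(m):
    o=np.zeros(m.shape,np.uint8); cs,_=cv2.findContours(m.astype(np.uint8),0,1)
    k=max(cs,key=cv2.contourArea); cv2.fillConvexPoly(o,cv2.convexHull(k),1); return o
exp={"fixture":{"top":(283.5,206.5),"side":(314.6,250)},"blank_center":{"top":(421.5,196.5),"side":(343.6,169)},
"handle":{"top":(289.6,219.4),"side":(329.5,236.2)}}
M={}
for t in exp:
    for n in C:
        ds=cams.trace(C[n],t); d=min(ds,key=lambda d:np.hypot(*(np.array(d["xy"])-exp[t][n])))
        M[t,n]=d["pixels"]; print(t,n,np.round(d["xy"],1),d["score"])
fix=box(.16,.17,.018)+[(.045,-.075,.032),(.045,.075,.032),(.06,-.075,.032),(.06,.075,.032)]
bl=box(.037,.092,.038)
import pickle; pickle.dump((C,M),open("d0.pkl","wb"))
for t,pts,z in(("fixture",fix,.018),("blank_center",bl,.03)):
    g=onplane(C["top"],exp[t]["top"],z)[0]
    for vs in(("top",),("side",),("top","side")):
        print(t,vs,[np.round(v,4) for v in fit([(C[n],hull(M[t,n])) for n in vs],pts,[g[0],g[1],.1 if t=="fixture" else 0])])
E
python3 m1.py
```

```text
fixture top [284.1 206.5] 0.55
fixture side [313.9 250. ] 0.57
blank_center top [424.6 196. ] 0.79
blank_center side [343.2 170.6] 0.68
handle top [287.9 220.5] 0.61
handle side [331.5 235.4] 0.86
fixture ('top',) [array([0.5341, 0.0692, 0.2444]), np.float64(96.1216)]
fixture ('side',) [array([0.5327, 0.0705, 0.2487]), np.float64(126.7176)]
fixture ('top', 'side') [array([0.5334, 0.0694, 0.2451]), np.float64(245.4745)]
blank_center ('top',) [array([ 0.5764, -0.2815,  0.0142]), np.float64(25.7569)]
blank_center ('side',) [array([ 0.5727, -0.2813,  0.0109]), np.float64(21.4471)]
blank_center ('top', 'side') [array([ 0.5757, -0.2816,  0.0333]), np.float64(96.298)]
```

```bash
cat > ov.py <<'E'
from h import *
import sys
def overlay(c,segs,roi,s,dots=()):
    x0,y0,x1,y1=roi
    im=cv2.resize(c["pixels"][y0:y1,x0:x1,::-1],None,fx=s,fy=s,interpolation=cv2.INTER_CUBIC)
    T=lambda P:((proj(c,P)+.5-[x0,y0])*s-.5)
    for P,col in segs:
        q=np.round(T(P)).astype(np.int32); cv2.polylines(im,[q],False,col,1,cv2.LINE_AA)
    for P,col in dots:
        for q in T(P): cv2.circle(im,tuple(int(round(v)) for v in q),2,col,-1)
    return im
def boxsegs(p,lx,ly,h,col,z0=0,cx=0,cy=0):
    o=[]
    for z in(0,h):
        r=[(cx-lx/2,cy-ly/2,z),(cx+lx/2,cy-ly/2,z),(cx+lx/2,cy+ly/2,z),(cx-lx/2,cy+ly/2,z)]
        o.append((W(p,r+r[:1],z0),col))
    return o
def fixsegs(p):
    return boxsegs(p,.16,.17,.018,(0,0,255))+boxsegs(p,.014,.15,.014,(0,255,0),.018,.052)+[(W(p,[(.021,-.085,.018),(.021,.085,.018)]),(255,255,0)),(W(p,[(.031,-.085,.018),(.031,.085,.018)]),(255,255,0))]
E
cat > o1.py <<'E'
from ov import *
import pickle
C,M=pickle.load(open("d0.pkl","rb"))
f=(.5334,.0694,.2451); b=(.5745,-.2815,.012)
pv=W(f,[(-.01,0,.018),(-.01,0,.031)])
t=overlay(C["top"],fixsegs(f),(236,165,336,255),7,[(pv,(255,0,255))])
cv2.imwrite("pics/o_top.png",t)
s=overlay(C["side"],fixsegs(f),(270,212,365,285),8,[(pv,(255,0,255))])
cv2.imwrite("pics/o_side.png",s)
hole=[(W(b,[(5.5e-3*np.cos(a),.022+5.5e-3*np.sin(a),.038) for a in np.linspace(0,6.28,20)]),(0,255,255))]
t=overlay(C["top"],boxsegs(b,.037,.092,.038,(0,0,255))+hole,(395,175,455,215),7)
s=overlay(C["side"],boxsegs(b,.037,.092,.038,(0,0,255))+hole,(315,150,375,190),7)
cv2.imwrite("pics/o_b.png",np.vstack([t,s]))
E
python3 o1.py
```

```text
(no output)
```

View pics/o_top.png

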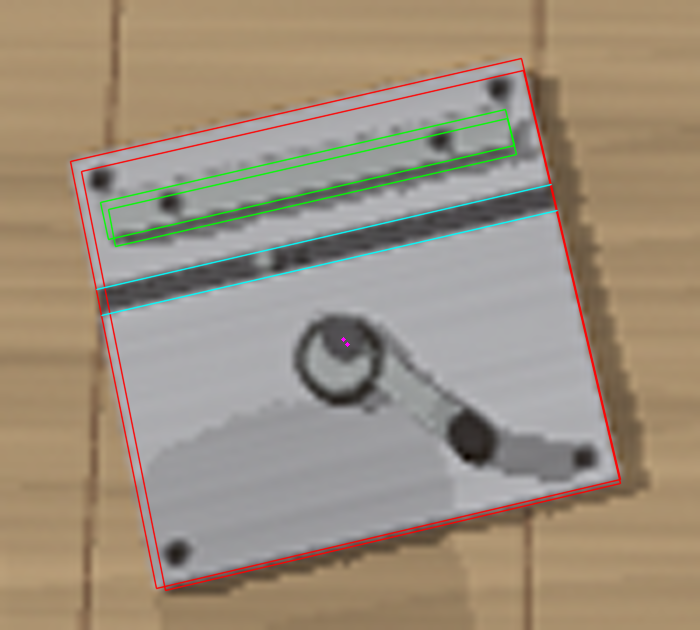

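View pics/o_side.png

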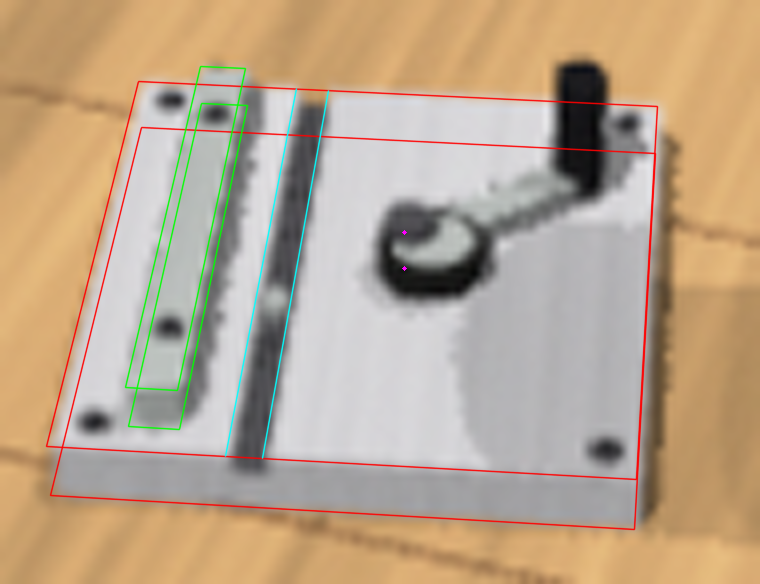

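View pics/o_b.png

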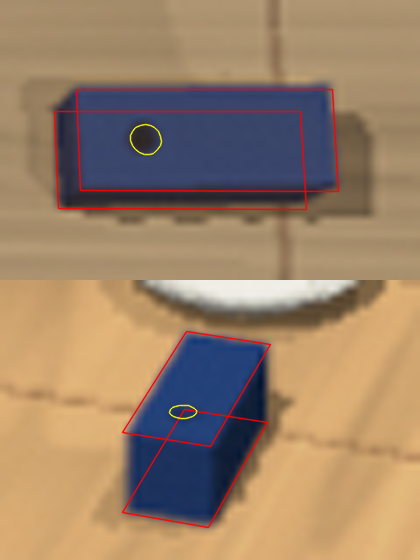

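```bash
cat > o2.py <<'E'
from ov import *
import pickle
C,M=pickle.load(open("d0.pkl","rb"))
for n,f,uv,hd in(("top",(.5341,.0692,.2444),(236+(265+.5)/7-.5,165+(260.5)/7-.5),(236+472/7-.5,165+437/7-.5)),("side",(.5327,.0705,.2487),(270+275.5/8-.5,212+298.5/8-.5),(270+580/8-.5,212+70/8-.5))):
    a=f[2]; R=np.array([[np.cos(a),-np.sin(a)],[np.sin(a),np.cos(a)]])
    for nm,u,zz in(("pin",uv,.021),("handle",hd,.063 if n=="side" else .062)):
        p=onplane(C[n],[u],zz)[0]; q=(p[:2]-f[:2])@R; print(n,nm,np.round(p,4),np.round(q,4),"ang",np.arctan2(q[1],q[0]+.01))
E
python3 o2.py
python3 -m creep '[{"delta_pos":[0,0,0],"rotation":[0,-0.987,0]},{"delta_pos":[0,0,0],"rotation":[0,-0.987,0]},{"delta_pos":[0,0,0],"rotation":[0,-0.987,0]},{"delta_pos":[0,0,0],"rotation":[0,-0.987,0]},{"delta_pos":[0,0,0],"rotation":[0,-0.987,0]},{"delta_pos":[0,0,0],"rotation":[0,-0.987,0]},{"delta_pos":[0,0,0],"rotation":[0,-0.987,0]}]' 0 25
```

```text
top pin [0.5538 0.0977 0.021 ] [0.026  0.0229] ang 0.5655309418260597
top handle [0.4861 0.0184 0.062 ] [-0.0589 -0.0377] ang -2.4848492130350914
side pin [0.5526 0.0953 0.021 ] [0.0254 0.0191] ang 0.49516782455220965
side handle [0.487  0.0173 0.063 ] [-0.0574 -0.0403] ang -2.436997462203122
time: 2.38
tool_pos: [0.2116, -0.5347, 0.2313]
tcp_rot: [-1.571, -0.0, 0.018]
contact_force: [0.2, 0.1, -1.0]
width: 0.0852
```

```bash
python3 -m creep '[{"delta_pos":[0.0461,0,0.0308],"rotation":[0,0,0]},{"delta_pos":[0.0461,0,0.0308],"rotation":[0,0,0]},{"delta_pos":[0.0461,0,0.0308],"rotation":[0,0,0]},{"delta_pos":[0.0461,0,0.0308],"rotation":[0,0,0]},{"delta_pos":[0.0461,0,0.0308],"rotation":[0,0,0]},{"delta_pos":[0.0461,0,0.0308],"rotation":[0,0,0]},{"delta_pos":[0.0461,0.02,0.0308],"rotation":[0,0,0]},{"delta_pos":[0.0461,0.03,0.0308],"rotation":[0,0,0]},{"delta_pos":[0,0.04,0],"rotation":[0,0.03,0]},{"delta_pos":[0,0.03,0],"rotation":[0,0,0]},{"delta_pos":[0,0,0],"rotation":[0,0,0]},{"delta_pos":[0,0,0],"rotation":[0,0,0]}]'
python3 - <<'E'
from station import manip
print([manip.get_state()[k] for k in("tool_pos","tcp_rot","contact_force","q")])
E
```

```text
time: 3.88
tool_pos: [0.5776, -0.2847, 0.1129]
tcp_rot: [-1.572, -0.001, 0.006]
contact_force: [0.9, -0.2, 0.9]
width: 0.0852
[array([ 0.57761917, -0.28473063,  0.11292926]), array([-1.57174878e+00, -1.45674092e-03,  6.40734424e-03]), array([ 0.89983431, -0.18583263,  0.86820482]), array([-5.56421978e-01,  5.67964158e-01,  7.43643181e-02,  1.07545624e+00,
       -2.82511996e-05,  1.00796767e+00])]
```

```bash
python3 -m creep '[{"delta_pos":[-0.001,0.03,0.0025],"rotation":[0,0,0]},{"delta_pos":[0,0.025,0],"rotation":[0,0,0]},{"delta_pos":[0,0.02,0],"rotation":[0,0,0]}]'
python3 -m creep '[{"delta_pos":[0,0,0],"rotation":[0,0,0]}]'
python3 -m creep '[{"delta_pos":[0,0,0],"rotation":[0,0,0]}]'
python3 - <<'E'
from station import manip,cams
import cv2
for n,(x0,y0,x1,y1) in dict(top=(380,150,480,230),side=(300,110,400,200)).items():
    c=cams.camera(n); cv2.imwrite(f"pics/g1{n}.png",cv2.resize(c["pixels"][y0:y1,x0:x1,::-1],None,fx=6,fy=6,interpolation=2))
E
```

```text
time: 4.25
tool_pos: [0.5772, -0.2828, 0.0381]
tcp_rot: [-1.573, -0.003, 0.006]
contact_force: [0.5, -0.0, 0.2]
width: 0.0854
time: 4.38
tool_pos: [0.5759, -0.282, 0.037]
tcp_rot: [-1.571, 0.0, 0.006]
contact_force: [-1.1, 0.7, 0.7]
width: 0.085
time: 4.5
tool_pos: [0.5773, -0.2827, 0.0387]
tcp_rot: [-1.573, -0.003, 0.006]
contact_force: [-0.2, -0.3, -0.3]
width: 0.0856
```

View pics/g1top.png

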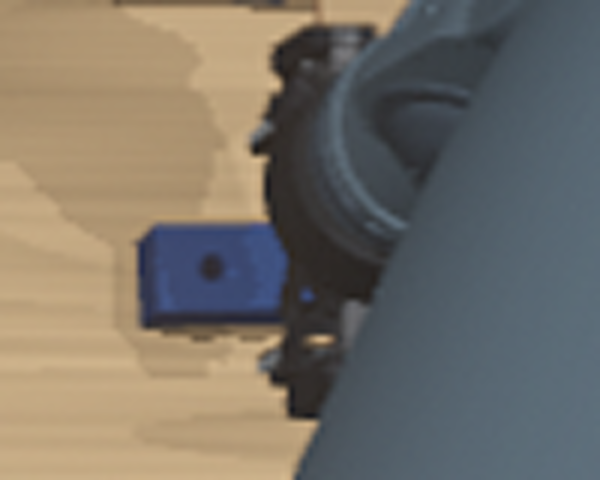

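View pics/g1side.png

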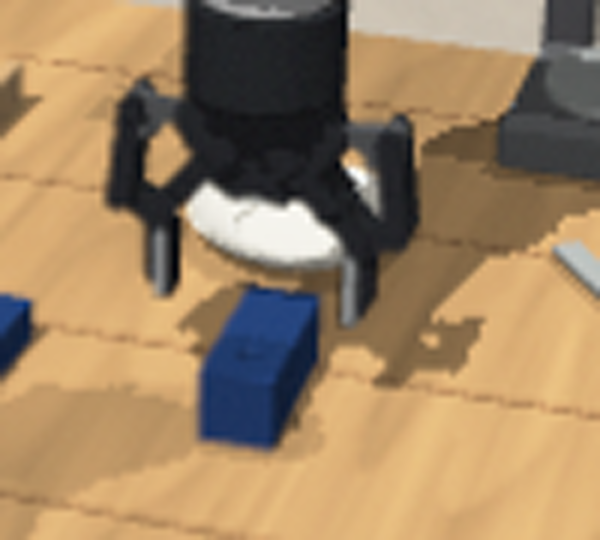

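```bash
python3 -m creep '[{"delta_pos":[-0.001,0.012,0],"rotation":[0,-0.03,0]},{"delta_pos":[0,0.010,0],"rotation":[0,0,0]},{"delta_pos":[0,0,0],"rotation":[0,0,0]}]'
python3 -m creep '[{"delta_pos":[0,0,0],"rotation":[0,0,0]},{"delta_pos":[0,0,0],"rotation":[0,0,0]},{"delta_pos":[0,0,0],"rotation":[0,0,0]},{"delta_pos":[0,0,0],"rotation":[0,0,0]},{"delta_pos":[0,0,0],"rotation":[0,0,0]},{"delta_pos":[0,0,0],"rotation":[0,0,0]}]' 1 30
python3 -m creep '[{"delta_pos":[0,0,0],"rotation":[0,0,0]}]'
python3 - <<'E'
from station import manip,cams
import cv2
for n,(x0,y0,x1,y1) in dict(side=(300,110,400,200)).items():
    c=cams.camera(n); cv2.imwrite(f"pics/g2{n}.png",cv2.resize(c["pixels"][y0:y1,x0:x1,::-1],None,fx=6,fy=6,interpolation=2))
E
```

```text
time: 4.97
tool_pos: [0.5737, -0.2809, 0.0129]
tcp_rot: [-1.569, 0.003, 0.012]
contact_force: [-0.1, 0.7, 0.0]
width: 0.0854
time: 5.72
tool_pos: [0.5755, -0.282, 0.0151]
tcp_rot: [-1.571, -0.001, 0.012]
contact_force: [0.2, -0.4, 3.0]
width: 0.0368
time: 5.85
tool_pos: [0.5755, -0.282, 0.0151]
tcp_rot: [-1.571, -0.001, 0.012]
contact_force: [0.9, 0.1, 5.0]
width: 0.0366
```

View pics/g2side.png

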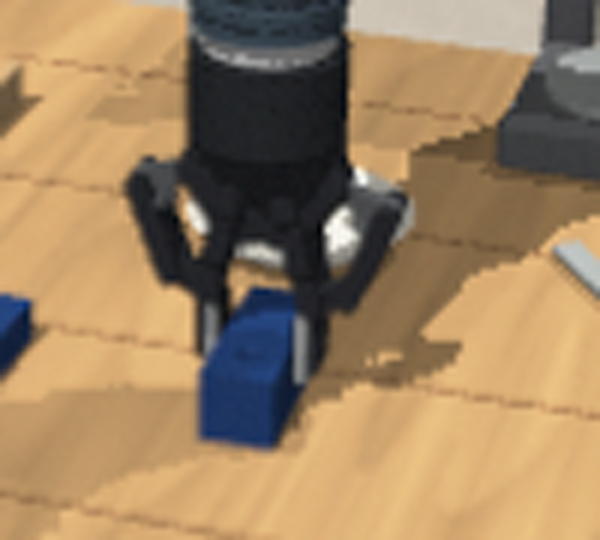

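```bash
python3 -m creep '[{"delta_pos":[0,-0.015,0],"rotation":[0,0,0]},{"delta_pos":[0,-0.03,0],"rotation":[0,0,0]},{"delta_pos":[0,-0.03,0],"rotation":[0,0,0]},{"delta_pos":[0,-0.03,0.02],"rotation":[0,0,0]},{"delta_pos":[-0.002,-0.01,0.042],"rotation":[0,0,0]},{"delta_pos":[-0.002,0,0.042],"rotation":[0,0,0]},{"delta_pos":[-0.002,0,0.042],"rotation":[0,0,0]},{"delta_pos":[-0.002,0,0.042],"rotation":[0,0,0]},{"delta_pos":[-0.002,0,0.042],"rotation":[0,0,0]},{"delta_pos":[-0.002,0,0.042],"rotation":[0,0,0]},{"delta_pos":[-0.002,0,0.042],"rotation":[0,0,0]},{"delta_pos":[-0.0012,0,0.042],"rotation":[0,0,0]},{"delta_pos":[0,0,0],"rotation":[0,-0.666,0]},{"delta_pos":[0,0,0],"rotation":[0,-0.666,0]},{"delta_pos":[0,0,0],"rotation":[0,0,0]},{"delta_pos":[0,0,0],"rotation":[0,0,0]}]'
python3 -m creep '[{"delta_pos":[0,0,0],"rotation":[0,0,0]}]'
python3 -m creep '[{"delta_pos":[0,0,0],"rotation":[0,0,0]}]'
python3 - <<'E'
from station import manip,cams
import cv2
for n,(x0,y0,x1,y1) in dict(side=(240,150,380,290),top=(230,130,370,260)).items():
    c=cams.camera(n); cv2.imwrite(f"pics/g3{n}.png",cv2.resize(c["pixels"][y0:y1,x0:x1,::-1],None,fx=4,fy=4,interpolation=2))
E
```

```text
time: 7.9
tool_pos: [0.5553, 0.0739, 0.1295]
tcp_rot: [-1.571, 0.001, 0.242]
contact_force: [-1.0, -0.6, -1.5]
width: 0.0362
time: 8.02
tool_pos: [0.5555, 0.0739, 0.1295]
tcp_rot: [-1.571, 0.0, 0.243]
contact_force: [-0.0, 0.5, -0.9]
width: 0.0368
time: 8.15
tool_pos: [0.5556, 0.0739, 0.1295]
tcp_rot: [-1.571, 0.0, 0.244]
contact_force: [-0.1, -0.5, -1.9]
width: 0.0365
```

View pics/g3side.png

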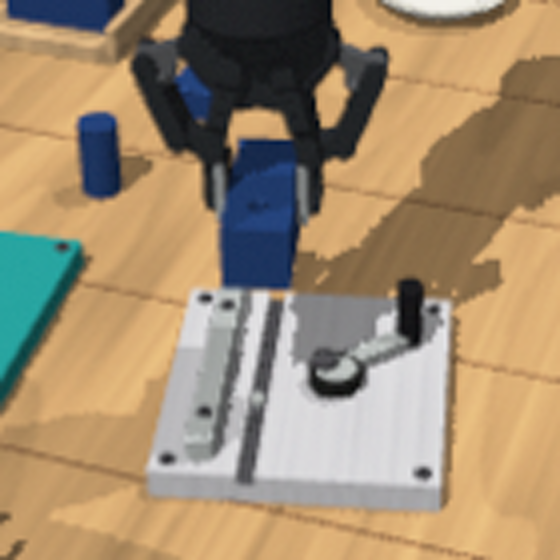

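View pics/g3top.png

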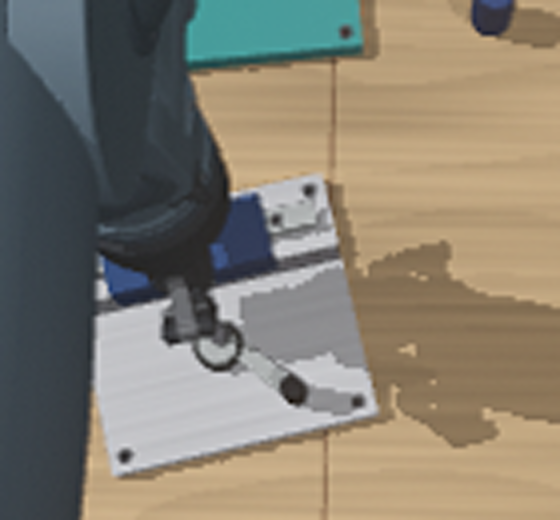

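```bash
python3 -m creep '[{"delta_pos":[0,0.025,0],"rotation":[0,0,0]},{"delta_pos":[0,0.03,0],"rotation":[0,0,0]},{"delta_pos":[0,0.02,0],"rotation":[0,0,0]},{"delta_pos":[0,0.005,0],"rotation":[0,0,0]},{"delta_pos":[0,0,0],"rotation":[0,0,0]}]'
cat > look.py <<'E'
import sys
from station import manip,cams
from ov import *
tag=sys.argv[1]; h=float(sys.argv[2]); dx=float(sys.argv[3]) if len(sys.argv)>3 else 0
s=manip.get_state(); c=cams.camera("side")
p=(s["tool_pos"][0],s["tool_pos"][1],s["tcp_rot"][2]); zb=s["tool_pos"][2]-.0155
print(np.round(p,4),zb,s["contact_force"])
f=(.5327,.0705,.2487)
seg=fixsegs(f)+boxsegs(p,.037,.092,.038,(0,255,255),zb)
roi=(270,195,365,285)
a=overlay(c,[],roi,4); b=overlay(c,seg,roi,4)
cv2.imwrite(f"pics/{tag}.png",np.hstack([a,b]))
E
python3 look.py l1 0
```

```text
time: 8.88
tool_pos: [0.5557, 0.074, 0.0497]
tcp_rot: [-1.571, 0.0, 0.244]
contact_force: [-1.3, 0.6, -1.0]
width: 0.0364
[0.5557 0.074  0.2442] 0.03424416969995692 [-1.28118096  0.56420552 -0.97131635]
```

View pics/l1.png

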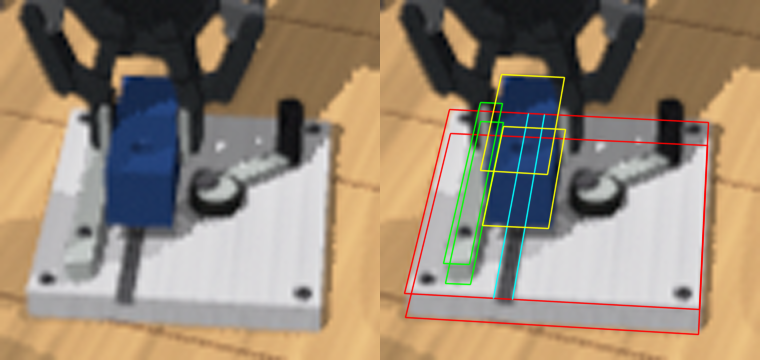

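```bash
cat > st.py <<'E'
from station import manip
import numpy as np
from scipy.spatial.transform import Rotation as R
s=manip.get_state(); f=R.from_euler("xyz",s["tcp_rot"]).inv().apply(s["contact_force"])
a=.2444; d=np.array(s["tool_pos"][:2])-[.5341,.0692]
print("F tool",np.round(f,1),"fixture xy mm",np.round(1000*np.array([d[0]*np.cos(a)+d[1]*np.sin(a),-d[0]*np.sin(a)+d[1]*np.cos(a)]),2),"under",round(1000*(s["tool_pos"][2]-.0155-.018),2),"tq",np.round(s["ft_torque"],2),"w",round(s["width"],4),"t",s["time"])
E
Z='{"delta_pos":[0,0,0],"rotation":[0,0,0]}'
python3 -m creep '[{"delta_pos":[0,0.004,0],"rotation":[0,0,0]},{"delta_pos":[0,0.0043,0],"rotation":[0,0,0]},{"delta_pos":[0,0,0],"rotation":[0,0,0]}]' >/dev/null; python3 st.py
python3 -m creep '[{"delta_pos":[0.001,0,0],"rotation":[0,0,0]},{"delta_pos":[0.001,0,0],"rotation":[0,0,0]},{"delta_pos":[0,0,0],"rotation":[0,0,0]}]'>/dev/null; python3 st.py
python3 -m creep '[{"delta_pos":[0.0005,0,0],"rotation":[0,0,0]},{"delta_pos":[0,0,0],"rotation":[0,0,0]}]'>/dev/null; python3 st.py
python3 -m creep '[{"delta_pos":[0.0005,0,0],"rotation":[0,0,0]},{"delta_pos":[0,0,0],"rotation":[0,0,0]}]'>/dev/null; python3 st.py
```

```text
F tool [-0.5  0.7 -0.1] fixture xy mm [21.77 -0.42] under 7.5 tq [ 0.01 -0.03 -0.01] w 0.0362 t 9.3
F tool [-0.6  1.5 -0.2] fixture xy mm [24.3  -0.53] under 7.85 tq [ 0.02 -0.03 -0.04] w 0.036 t 9.675
F tool [-0.1  1.6  0.6] fixture xy mm [24.62 -0.52] under 7.75 tq [-0.03  0.    0.01] w 0.0365 t 9.925
F tool [1.2 1.3 0.2] fixture xy mm [25.11 -0.49] under 7.74 tq [0.05 0.03 0.07] w 0.0364 t 10.175
```

```bash

python3 -m creep '[{"delta_pos":[0.0005,0,0],"rotation":[0,0,0]},{"delta_pos":[0,0,0],"rotation":[0,0,0]}]'>/dev/null; python3 st.py
python3 -m creep '[{"delta_pos":[0.0005,0,0],"rotation":[0,0,0]},{"delta_pos":[0,0,0],"rotation":[0,0,0]}]'>/dev/null; python3 st.py
python3 -m creep '[{"delta_pos":[0.0004,0,0],"rotation":[0,0,0]},{"delta_pos":[0,0,0],"rotation":[0,0,0]}]'>/dev/null; python3 st.py
```

```text
F tool [-0.7  1.9 -0. ] fixture xy mm [25.48 -0.48] under 7.69 tq [0.01 0.04 0.  ] w 0.0364 t 10.425
F tool [-1.5  0.4  0.1] fixture xy mm [25.56 -0.45] under 7.6 tq [-0.09  0.32 -0.07] w 0.0364 t 10.675
F tool [-4.1  0.1 -0.4] fixture xy mm [25.62 -0.42] under 7.5 tq [-0.15  0.69 -0.18] w 0.0366 t 10.925
```

```bash

python3 -m creep '[{"delta_pos":[-0.0003,0,0],"rotation":[0,0.05,0]},{"delta_pos":[0,0,0],"rotation":[0,0,0]}]'>/dev/null; python3 st.py
python3 -m creep '[{"delta_pos":[0.0004,0,0],"rotation":[0,0,0]},{"delta_pos":[0,0,0],"rotation":[0,0,0]}]'>/dev/null; python3 st.py
python3 -m creep '[{"delta_pos":[0,0,0],"rotation":[0,0,0]},{"delta_pos":[0,0,0],"rotation":[0,0,0]}]'>/dev/null; python3 st.py
```

```text
F tool [-2.8  1.9  0.4] fixture xy mm [25.91 -0.31] under 7.58 tq [-0.02  0.58  0.01] w 0.0363 t 11.175
F tool [-5.2  0.4  0.3] fixture xy mm [25.91 -0.34] under 7.56 tq [-0.07  0.92 -0.07] w 0.0366 t 11.425
F tool [-5.3  0.2  0.9] fixture xy mm [25.91 -0.32] under 7.56 tq [ 0.03  1.09 -0.04] w 0.0367 t 11.675
```

```bash

python3 -m creep '[{"delta_pos":[-0.0006,0.0012,0],"rotation":[0,0.02,0]},{"delta_pos":[0,0,0],"rotation":[0,0,0]}]'>/dev/null; python3 st.py
python3 -m creep '[{"delta_pos":[0,0.0007,0],"rotation":[0,0,0]},{"delta_pos":[0,0,0],"rotation":[0,0,0]}]'>/dev/null; python3 st.py
python3 -m creep '[{"delta_pos":[0,0.0006,0],"rotation":[0,0,0]},{"delta_pos":[0,0,0],"rotation":[0,0,0]}]'>/dev/null; python3 st.py

```

```text
F tool [-4.3 -0.1  0.5] fixture xy mm [25.9  -0.55] under 6.44 tq [-0.08  0.88  0.2 ] w 0.0366 t 11.925
F tool [-3.9  0.3 -0.3] fixture xy mm [25.89 -0.6 ] under 5.78 tq [-0.16  0.88  0.15] w 0.0363 t 12.175
F tool [-4.4 -0.1 -0.7] fixture xy mm [25.9  -0.56] under 5.2 tq [-0.23  0.92  0.2 ] w 0.0364 t 12.425
```

```bash

python3 -m creep '[{"delta_pos":[-0.0004,0.0006,0],"rotation":[0,-0.012,0]},{"delta_pos":[0,0,0],"rotation":[0,0,0]}]'>/dev/null; python3 st.py
python3 -m creep '[{"delta_pos":[0,0.0006,0],"rotation":[0,0,0]},{"delta_pos":[0,0,0],"rotation":[0,0,0]}]'>/dev/null; python3 st.py
python3 -m creep '[{"delta_pos":[0,0.0006,0],"rotation":[0,0,0]},{"delta_pos":[0,0,0],"rotation":[0,0,0]}]'>/dev/null; python3 st.py

```

```text
F tool [-3.4  0.8 -0.1] fixture xy mm [25.89 -0.57] under 4.68 tq [-0.24  0.7   0.1 ] w 0.0368 t 12.675
F tool [-2.3  1.1 -0.1] fixture xy mm [25.89 -0.55] under 4.06 tq [-0.2   0.57  0.1 ] w 0.0362 t 12.925
F tool [-2.6  0.6  0.3] fixture xy mm [25.89 -0.52] under 3.47 tq [-0.14  0.5   0.09] w 0.0364 t 13.175
```

```bash

python3 -m creep '[{"delta_pos":[0,0.0006,0],"rotation":[0,0,0]},{"delta_pos":[0,0,0],"rotation":[0,0,0]}]'>/dev/null; python3 st.py
python3 -m creep '[{"delta_pos":[0,0.0006,0],"rotation":[0,0,0]},{"delta_pos":[0,0,0],"rotation":[0,0,0]}]'>/dev/null; python3 st.py
python3 -m creep '[{"delta_pos":[0,0.0006,0],"rotation":[0,0,0]},{"delta_pos":[0,0,0],"rotation":[0,0,0]}]'>/dev/null; python3 st.py
python3 -m creep '[{"delta_pos":[0,0.0006,0],"rotation":[0,0,0]},{"delta_pos":[0,0,0],"rotation":[0,0,0]}]'>/dev/null; python3 st.py

```

```text
F tool [-2.5 -0.5  0.3] fixture xy mm [25.91 -0.49] under 2.87 tq [-0.12  0.37  0.03] w 0.0367 t 13.425
F tool [-1.   0.7 -0.5] fixture xy mm [25.9 -0.5] under 2.28 tq [-0.04  0.3   0.05] w 0.0366 t 13.675
F tool [-0.6  2.   0.8] fixture xy mm [25.86 -0.5 ] under 1.68 tq [-0.02  0.22  0.04] w 0.0363 t 13.925
F tool [0.2 1.  0.8] fixture xy mm [25.87 -0.51] under 1.08 tq [0.04 0.07 0.03] w 0.036 t 14.175
```

```bash

python3 -m creep '[{"delta_pos":[0,0.0005,0],"rotation":[0,0,0]},{"delta_pos":[0,0,0],"rotation":[0,0,0]}]'>/dev/null; python3 st.py
python3 -m creep '[{"delta_pos":[0,0.0005,0],"rotation":[0,0,0]},{"delta_pos":[0,0,0],"rotation":[0,0,0]}]'>/dev/null; python3 st.py
python3 -m creep '[{"delta_pos":[0,0.0004,0],"rotation":[0,0,0]},{"delta_pos":[0,0,0],"rotation":[0,0,0]}]'>/dev/null; python3 st.py
python3 look.py l2 0

```

```text
F tool [-0.   1.7 -0.5] fixture xy mm [25.83 -0.55] under 0.57 tq [ 0.04 -0.05 -0.02] w 0.0364 t 14.425
F tool [-0.6  1.8 -0.5] fixture xy mm [25.73 -0.54] under 0.06 tq [0.01 0.01 0.02] w 0.0363 t 14.675
F tool [-0.4  1.3  0.5] fixture xy mm [25.58 -0.53] under -0.39 tq [ 0.   -0.    0.01] w 0.0364 t 14.925
[0.5591 0.0749 0.2341] 0.01760607471595041 [-0.56238398  0.42246721 -1.31404934]
```

View pics/l2.png

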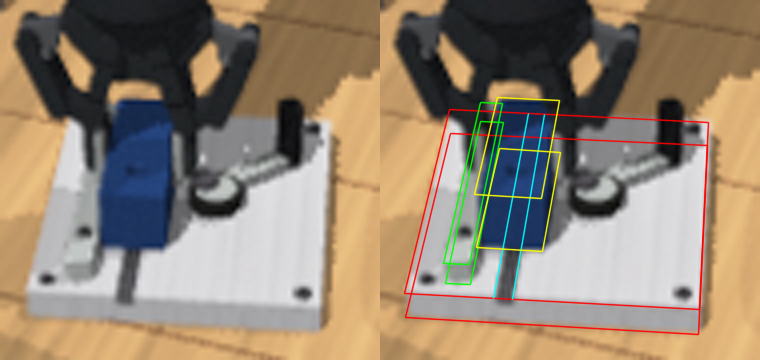

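```bash

python3 -m creep '[{"delta_pos":[0,0.0004,0],"rotation":[0,0,0]},{"delta_pos":[0,0,0],"rotation":[0,0,0]}]'>/dev/null; python3 st.py
python3 -m creep '[{"delta_pos":[0,0.0004,0],"rotation":[0,0,0]},{"delta_pos":[0,0,0],"rotation":[0,0,0]}]'>/dev/null; python3 st.py
python3 -m creep '[{"delta_pos":[0,0.0004,0],"rotation":[0,0,0]},{"delta_pos":[0,0,0],"rotation":[0,0,0]}]'>/dev/null; python3 st.py

```

```text
F tool [-1.8 -2.9  0.1] fixture xy mm [25.6  -0.49] under -0.43 tq [-0.05  0.28 -0.  ] w 0.0366 t 15.225
F tool [-3.  -6.5  0.3] fixture xy mm [25.62 -0.5 ] under -0.43 tq [ 0.02  0.55 -0.  ] w 0.0363 t 15.475
F tool [-3.5 -8.6  1.6] fixture xy mm [25.61 -0.49] under -0.44 tq [-0.12  0.78 -0.02] w 0.0363 t 15.725
```

```bash

python3 -m creep '[{"delta_pos":[0,-0.0011,0],"rotation":[0,0,0]},{"delta_pos":[0,0,0],"rotation":[0,0,0]}]'>/dev/null; python3 st.py
python3 -m creep '[{"delta_pos":[0,0,0],"rotation":[0,0,0]},{"delta_pos":[0,0,0],"rotation":[0,0,0]},{"delta_pos":[0,0,0],"rotation":[0,0,0]},{"delta_pos":[0,0,0],"rotation":[0,0,0]},{"delta_pos":[0,0,0],"rotation":[0,0,0]}]' 0 >/dev/null; python3 st.py
python3 -m creep '[{"delta_pos":[0,-0.02,0],"rotation":[0,0,0]},{"delta_pos":[0,-0.03,0],"rotation":[0,0,0]},{"delta_pos":[0,-0.03,0],"rotation":[0,0,0]},{"delta_pos":[0,-0.03,0],"rotation":[0,0,0]},{"delta_pos":[0,0,0],"rotation":[0,0,0]}]'>/dev/null; python3 st.py
python3 look.py l3 0

```

```text
F tool [-1.2 -0.5 -0.1] fixture xy mm [25.71 -0.51] under -0.46 tq [ 0.01  0.13 -0.03] w 0.0365 t 15.975
F tool [-1.1  0.6 -0.4] fixture xy mm [25.58 -0.52] under -0.47 tq [ 0.05 -0.04 -0.  ] w 0.0857 t 16.6
F tool [ 0.1 -0.2 -0.1] fixture xy mm [27.68 -0.96] under 112.16 tq [ 0.04 -0.   -0.05] w 0.0852 t 17.225
[0.5612 0.075  0.2341] 0.1301613331759871 [ 0.08676728 -0.10727777  0.23885002]
```

View pics/l3.png

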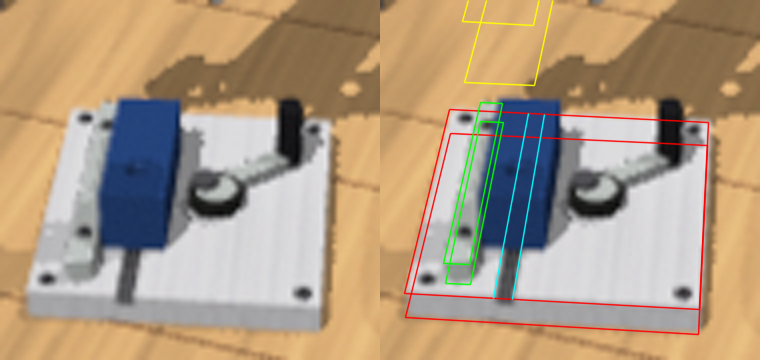

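```bash

python3 -m creep '[{"delta_pos":[0,0,0],"rotation":[0,-0.955,0]},{"delta_pos":[0,0,0],"rotation":[0,-0.955,0]},{"delta_pos":[0,0,0],"rotation":[0,-0.955,0]},{"delta_pos":[0,0,0],"rotation":[0,-0.955,0]},{"delta_pos":[-0.045,0,-0.002],"rotation":[0,0,0]},{"delta_pos":[-0.0443,0,-0.0022],"rotation":[0,0,0]},{"delta_pos":[0,0.03,0],"rotation":[0,0,0]},{"delta_pos":[0,0.02,0],"rotation":[0,0,0]},{"delta_pos":[0,0,0],"rotation":[0,0,0]},{"delta_pos":[0,0,0],"rotation":[0,0,0]}]' 1 30
python3 -m creep '[{"delta_pos":[0,0,0],"rotation":[0,0,0]}]'
cat > pic.py <<'E'
import sys,cv2
from station import manip,cams
import numpy as np
tag=sys.argv[1]
o=[]
for n,(x0,y0,x1,y1) in dict(side=(270,185,370,285),top=(236,160,336,260)).items():
    c=cams.camera(n); o.append(cv2.resize(c["pixels"][y0:y1,x0:x1,::-1],None,fx=4,fy=4,interpolation=2))
cv2.imwrite(f"pics/{tag}.png",np.hstack(o))
E
python3 pic.py k1
```

```text
time: 18.52
tool_pos: [0.5067, 0.0024, 0.0929]
tcp_rot: [-1.57, 0.0, 0.901]
contact_force: [0.1, -0.4, 0.0]
width: -0.0002
time: 18.65
tool_pos: [0.5076, 0.0023, 0.0938]
tcp_rot: [-1.572, -0.001, 0.901]
contact_force: [0.2, -0.6, 1.0]
width: -0.0003
```

View pics/k1.png

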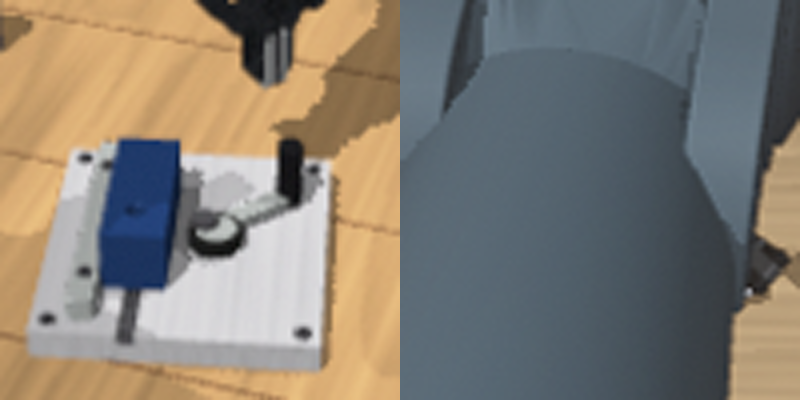

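```bash

python3 -m creep '[{"delta_pos":[0,0.02,0],"rotation":[0,0,0]},{"delta_pos":[0,0.02,0],"rotation":[0,0,0]},{"delta_pos":[0,0.0165,0],"rotation":[0,0,0]},{"delta_pos":[0,0,0],"rotation":[0,0,0]},{"delta_pos":[0,0,0],"rotation":[0,0,0]}]'
python3 st.py
python3 pic.py k2
```

```text
time: 19.38
tool_pos: [0.5075, 0.0023, 0.0373]
tcp_rot: [-1.572, -0.001, 0.901]
contact_force: [-0.7, 0.1, -0.1]
width: 0.0003
F tool [-0.4  0.1  0.6] fixture xy mm [-41.98 -58.52] under 3.84 tq [-0.07 -0.02  0.02] w 0.0003 t 19.375
```

View pics/k2.png

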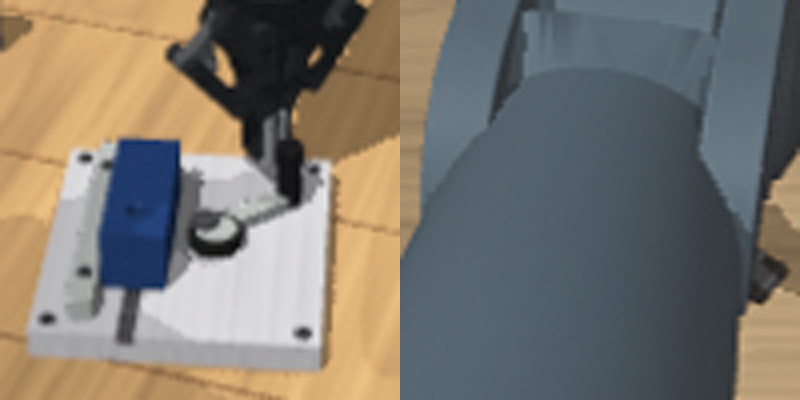

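```bash

python3 -m creep '[{"delta_pos":[0,0,0.002],"rotation":[0,0,0]},{"delta_pos":[0,0,0.002],"rotation":[0,0,0]},{"delta_pos":[0,0,0.002],"rotation":[0,0,0]}]' >/dev/null; python3 st.py
python3 -m creep '[{"delta_pos":[0,0,0.002],"rotation":[0,0,0]},{"delta_pos":[0,0,0],"rotation":[0,0,0]}]'>/dev/null; python3 st.py
python3 -m creep '[{"delta_pos":[0,0,0.002],"rotation":[0,0,0]},{"delta_pos":[0,0,0],"rotation":[0,0,0]}]'>/dev/null; python3 st.py
python3 -m creep '[{"delta_pos":[0,0,0.002],"rotation":[0,0,0]},{"delta_pos":[0,0,0],"rotation":[0,0,0]}]'>/dev/null; python3 st.py
```

```text
F tool [ 0.4  0.4 -0.9] fixture xy mm [-46.28 -53.53] under 3.18 tq [-0.3  -0.3  -0.03] w -0.0002 t 19.85
F tool [-1.5  0.4 -1.5] fixture xy mm [-47.46 -52.33] under 3.18 tq [-0.41 -0.09  0.04] w -0.0 t 20.1
F tool [-1.5 -0.8 -2.4] fixture xy mm [-48.8  -50.44] under 3.06 tq [-0.41 -0.14  0.02] w 0.0002 t 20.35
F tool [-1.3 -0.9 -1.7] fixture xy mm [-50.11 -48.58] under 3.02 tq [-0.39 -0.12 -0.02] w -0.0001 t 20.6
```

```bash

python3 -m creep '[{"delta_pos":[-0.001,0,0.0054],"rotation":[0,0.5,0]},{"delta_pos":[-0.001,0,0.0054],"rotation":[0,0.5,0]},{"delta_pos":[-0.001,0,0.0054],"rotation":[0,0.5,0]},{"delta_pos":[-0.001,0,0.0054],"rotation":[0,0.5,0]},{"delta_pos":[0,0,0],"rotation":[0,0,0]}]' >/dev/null; python3 st.py
python3 pic.py k3
```

```text
F tool [ 0.6 -0.6 -0.2] fixture xy mm [-64.41 -31.38] under 2.99 tq [ 0.06 -0.05 -0.01] w -0.0 t 21.225
```

View pics/k3.png

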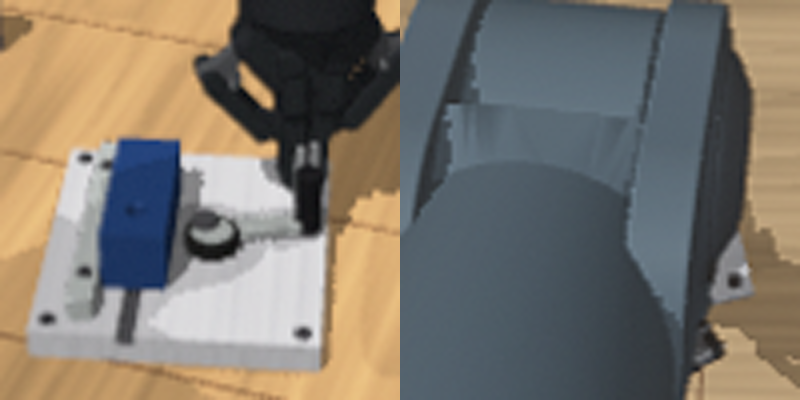

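```bash

python3 -m creep '[{"delta_pos":[-0.001,0,0.0054],"rotation":[0,0.5,0]},{"delta_pos":[-0.001,0,0.0054],"rotation":[0,0.5,0]},{"delta_pos":[-0.001,0,0.0054],"rotation":[0,0.5,0]},{"delta_pos":[-0.001,0,0.0054],"rotation":[0,0.5,0]},{"delta_pos":[-0.001,0,0.0054],"rotation":[0,0.5,0]}]' >/dev/null; python3 st.py
python3 -m creep '[{"delta_pos":[-0.001,0,0.0054],"rotation":[0,0.5,0]},{"delta_pos":[-0.001,0,0.0054],"rotation":[0,0.5,0]},{"delta_pos":[-0.001,0,0.0054],"rotation":[0,0.5,0]},{"delta_pos":[-0.001,0,0.0054],"rotation":[0,0.5,0]},{"delta_pos":[0,0,0],"rotation":[0,0,0]}]' >/dev/null; python3 st.py
python3 pic.py k4
```

```text
F tool [ 0.6  0.7 -0.7] fixture xy mm [-72.64  -6.7 ] under 2.95 tq [-0.45 -0.15 -0.02] w -0.0001 t 21.95
F tool [-0.2 -0.2  0.1] fixture xy mm [-70.98  15.68] under 2.94 tq [-0.04 -0.04  0.02] w 0.0001 t 22.575
```

View pics/k4.png

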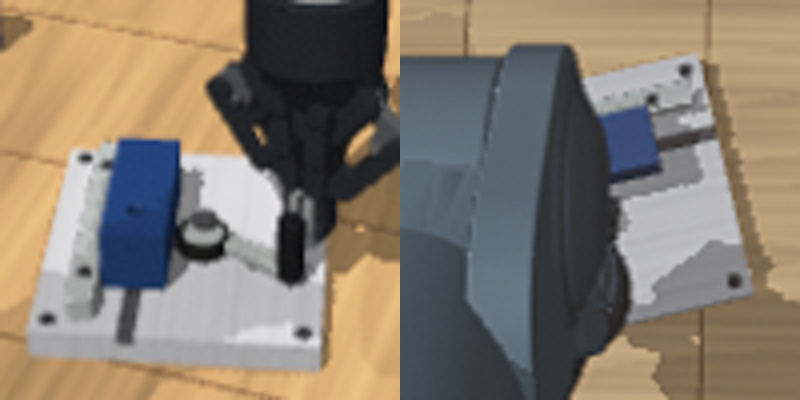

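```bash
sed -i 's/"tq",np.round(s\["ft_torque"\],2)/"tqtool",np.round(R.from_euler("xyz",s["tcp_rot"]).inv().apply(s["ft_torque"]),2)/' st.py
for i in 1; do
python3 -m creep '[{"delta_pos":[-0.0006,0,0.0027],"rotation":[0,0.25,0]},{"delta_pos":[-0.0006,0,0.0027],"rotation":[0,0.25,0]}]' >/dev/null; python3 st.py
python3 -m creep '[{"delta_pos":[0,0,0],"rotation":[0,0,0]}]' >/dev/null; python3 st.py
python3 -m creep '[{"delta_pos":[-0.0006,0,0.0027],"rotation":[0,0.25,0]},{"delta_pos":[-0.0006,0,0.0027],"rotation":[0,0.25,0]}]' >/dev/null; python3 st.py
python3 -m creep '[{"delta_pos":[0,0,0],"rotation":[0,0,0]}]' >/dev/null; python3 st.py
done; python3 pic.py k5
```

```text
F tool [ 0.1 -0.8 -1.9] fixture xy mm [-69.95  20.34] under 2.89 tqtool [-0.43  0.05 -0.12] w 0.0001 t 22.925
F tool [ 0.2  0.5 -2.3] fixture xy mm [-69.74  20.6 ] under 2.93 tqtool [-0.28  0.01 -0.09] w 0.0002 t 23.05
F tool [ 1.1  0.3 -2.7] fixture xy mm [-67.82  25.54] under 2.91 tqtool [-0.44 -0.04 -0.15] w 0.0001 t 23.3
F tool [-0.1  0.4 -0.9] fixture xy mm [-67.62  25.8 ] under 2.91 tqtool [-0.31  0.04 -0.17] w 0.0 t 23.425
```

View pics/k5.png

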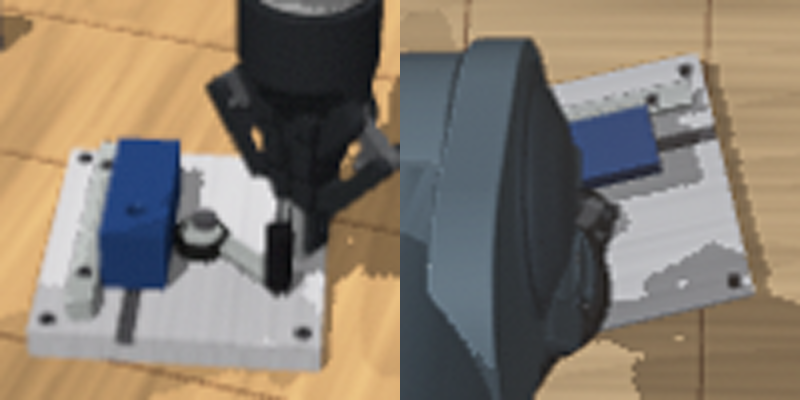

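```bash

for i in 1; do
python3 -m creep '[{"delta_pos":[-0.0006,0,0.0027],"rotation":[0,0.25,0]},{"delta_pos":[-0.0006,0,0.0027],"rotation":[0,0.25,0]}]' >/dev/null; python3 st.py
python3 -m creep '[{"delta_pos":[-0.0006,0,0.0027],"rotation":[0,0.25,0]},{"delta_pos":[-0.0006,0,0.0027],"rotation":[0,0.25,0]}]' >/dev/null; python3 st.py
python3 -m creep '[{"delta_pos":[-0.0006,0,0.0027],"rotation":[0,0.25,0]}]' >/dev/null; python3 st.py
python3 -m creep '[{"delta_pos":[-0.0006,0,0.0027],"rotation":[0,0.25,0]}]' >/dev/null; python3 st.py
done; python3 pic.py k6
```

```text
F tool [ 1.4  0.7 -2.5] fixture xy mm [-65.32  30.5 ] under 2.94 tqtool [-0.44  0.03 -0.27] w 0.0003 t 23.775
F tool [ 2.6  0.7 -3.5] fixture xy mm [-62.54  35.06] under 2.94 tqtool [-0.59  0.08 -0.34] w 0.0 t 24.025
F tool [ 1.7 -0.2 -3.3] fixture xy mm [-61.04  37.22] under 2.92 tqtool [-0.65  0.08 -0.43] w -0.0003 t 24.15
F tool [ 1.8  0.2 -4.1] fixture xy mm [-59.47  39.32] under 2.91 tqtool [-0.67  0.04 -0.45] w 0.0005 t 24.275
```

View pics/k6.png

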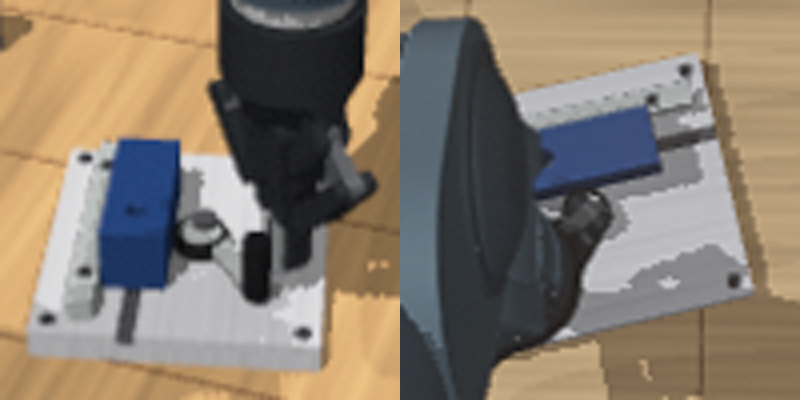

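```bash

python3 -m creep '[{"delta_pos":[-0.0006,0,0.0027],"rotation":[0,0.25,0]}]' >/dev/null; python3 st.py
python3 -m creep '[{"delta_pos":[-0.0006,0,0.0027],"rotation":[0,0.25,0]}]' >/dev/null; python3 st.py
python3 -m creep '[{"delta_pos":[0,0,0],"rotation":[0,0,0]}]' >/dev/null; python3 st.py
```

```text
F tool [ 3.2 -0.1 -3.6] fixture xy mm [-57.69  41.44] under 2.92 tqtool [-0.7   0.04 -0.54] w 0.0002 t 24.5
F tool [ 2.9 -0.1 -3.7] fixture xy mm [-55.9   43.44] under 2.9 tqtool [-0.81  0.03 -0.6 ] w -0.0001 t 24.625
F tool [ 3.5  0.3 -4.3] fixture xy mm [-55.65  43.74] under 2.94 tqtool [-0.72 -0.01 -0.61] w 0.0 t 24.75
```

```bash

python3 -m creep '[{"delta_pos":[-0.0006,0,0.0027],"rotation":[0,0.25,0]},{"delta_pos":[-0.0003,0,0.0014],"rotation":[0,0.13,0]}]' >/dev/null; python3 st.py
python3 -m creep '[{"delta_pos":[0,0,0],"rotation":[0,0,0]}]' >/dev/null; python3 st.py
python3 -m creep '[{"delta_pos":[0,0,-0.005],"rotation":[0,0,0]},{"delta_pos":[0,0,-0.01],"rotation":[0,0,0]},{"delta_pos":[0,-0.03,-0.005],"rotation":[0,0,0]},{"delta_pos":[0,-0.05,0],"rotation":[0,0,0]},{"delta_pos":[-0.04,-0.05,-0.03],"rotation":[0,0,0]},{"delta_pos":[-0.04,-0.02,-0.03],"rotation":[0,0,0]},{"delta_pos":[0,0,0],"rotation":[0,0,0]}]' >/dev/null; python3 st.py; python3 pic.py k7
```

```text
F tool [ 3.6 -1.1 -5.3] fixture xy mm [-52.91  46.56] under 2.91 tqtool [-0.88  0.02 -0.69] w -0.0004 t 25.0
F tool [ 2.8 -0.3 -4.4] fixture xy mm [-52.81  46.71] under 2.93 tqtool [-0.72  0.05 -0.59] w -0.0002 t 25.125
F tool [-0.5 -0.5  0.6] fixture xy mm [-157.96   77.52] under 148.51 tqtool [ 0.07  0.02 -0.07] w -0.0002 t 26.0
```

View pics/k7.png

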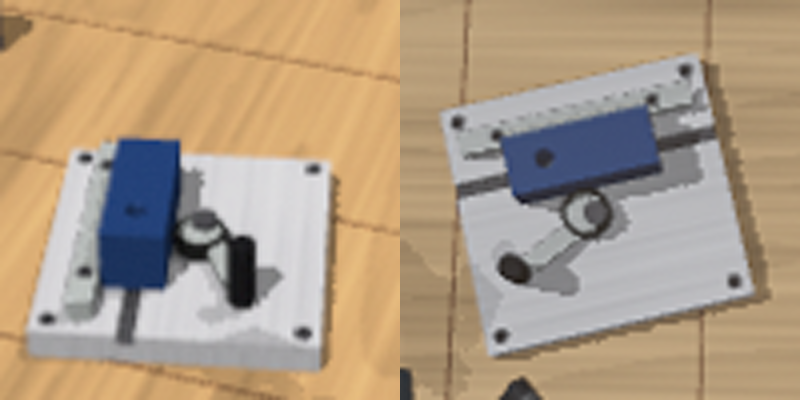

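```bash
cat > fin.py <<'E'
from station import manip,cams
from ov import *
c=cams.camera("top"); d=cams.trace(c,"blank_center")
d=min(d,key=lambda d:np.hypot(d["xy"][0]-280,d["xy"][1]-197)); print(d["xy"],d["score"])
hs=[np.round(x["xy"],1) for x in cams.trace(c,"handle")]; print(hs)
p,e=fit([(c,d["pixels"])],box(.037,.092,.038),[.558,.075,.24],.018); print(p,e)
f=(.5341,.0692,.2444)
a=f[2]; R=np.array([[np.cos(a),-np.sin(a)],[np.sin(a),np.cos(a)]]); print("fixture",(p[:2]-f[:2])@R*1000,p[2]-a)
q=onplane(c,[(264.3,225.7)],.062)[0][:2]; q=(q-f[:2])@R; print("handle",q,np.arctan2(q[1],q[0]+.01)-2*np.pi+2.485)
ring=[(W(p,[(5.5e-3*np.cos(t),.022+5.5e-3*np.sin(t),.038) for t in np.linspace(0,6.28,20)],.018),(0,255,255))]
cv2.imwrite("pics/fin.png",overlay(c,fixsegs(f)+boxsegs(p,.037,.092,.038,(255,0,255),.018)+ring,(236,165,336,255),6))
E
python3 fin.py
```

```text
[282.6, 197.1] 0.68
[array([274.6, 219.1]), array([461.2, 276.3])]
[0.56017944 0.07543218 0.25787615] 32.89019607843137
fixture [26.81245686 -0.2635793 ] 0.013476150302292711
handle [-0.03486811  0.05204435] -1.78163803887205
```

View pics/fin.png

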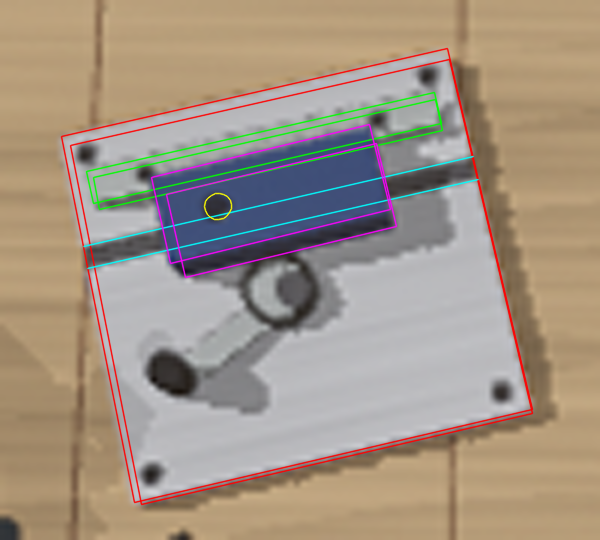

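```bash
python3 -c "
from station import ticket
print(ticket.job_done())"
```

```text
the job is handed in; nothing more can be done
None
```

The drilled block is on the fixture, hole over the pin and long side on the fence, and the cam is swung shut against it. I handed the job in at about 26 s; it reports no verdict.

**Loading:** I gripped the block across its width and brought it against the fence with about 5 N. I then lowered it with the hole over the pin position estimated from the cameras. It dropped straight over the pin, so I never had to slide it along the fence. It met the plate at the expected height, and the vertical press stayed below about 9 N.

**Clamping:** I released the block and pushed the handle round with shut fingers. Handle force rose from about 2 N while turning freely to about 4–5 N after the cam met the block. By the turn since contact I estimate about 10 N on the block. I then backed the arm well away.

**Last checks:**

| Check (top camera) | Measured | Required |
|---|---|---|
| Block centre x | 26.8 mm | 24.5–28.5 mm |
| Block centre y | -0.3 mm | -13.5 to 13.5 mm |
| Yaw relative to the fixture | 0.013 rad | below 0.04 rad |

- **Look from both cameras:** the block appears flat, and nothing else was touched.
- **Disagreements:** the two cameras differ by about 2 mm on the fixture and about 4 mm on the pin position. The yaw estimates differ by 0.01–0.02 rad.
- **Not measured directly:** the cam force on the block is inferred. From the total lever sweep (about 1.78 rad) and the unknown starting angle alone, it could be as low as about 3 N.

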